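# Walk the lolly mould round and square it up to the bench fence

## Robot

A 7-joint arm with a two-finger parallel gripper is mounted at the origin on the work surface. World frame = base frame: x ahead of the robot, y to its left, z up, the work surface at z = 0. Lengths are in m, angles in rad, forces in N, time in s.
With the tool pointing down it reaches from about 0.35 to 0.9 m from the base axis. Payload 8.1 kg.
Tool frame: the origin (TCP) lies midway between the tips of the shut fingers; the grasp point (between the pads) lies 19 mm behind it; z points along the fingers, y is the line along which they close (so a half turn about z gives the same grasp; the last joint's range is limited). The gripper opens to 85 mm and grips with 20 to 120 N. Pads are 22 mm wide; open, the fingers measure 114 mm over their backs; the gripper's body (76 mm by 85 mm) begins 54 mm behind the grasp point. The pads swing forward as they close: fully open they stand 13 mm farther back than shut.
Start: joints at [1.16, 0.434, 0.025, 1.573, -0.012, 1.134, -0.075], TCP at [0.189, -0.596, 0.231] pointing down, gripper open.
Joint ranges: [-2.62, 2.62], [-0.44, 2.09], [-1.27, 1.32], [0.08, 2.57], [-1.32, 4.46], [0.12, 2], [-2.74, 2.74]. Speed limits (rad/s): [2.22, 2.22, 3.01, 3.01, 3.14, 3.14, 3.14].

## Interface

Orientations are given as a unit quaternion [w, x, y, z].
In Python, from plant import env gives the robot as it stands.
- The arm moves only by the tool servo_tool, never from a script. Its argument "increments" is one flat list of numbers, 7 for each row, row after row: the finger opening in mm, from 0 to 85.4, then the shift along the tool's x, y, z in units of 30 mm (1.0 is 30 mm), then the turn, a rotation vector about the tool's x, y, z in units of 5 degrees (1.0 is 5 degrees). A call has 1 to 20 rows; each row is the pose to reach, as a shift and turn from the pose commanded when the call began, along the tool's axes at that moment; what a row does not reach only later rows make up. A row lasts 1/10 s, in which the tool goes at most 50 mm and 8.59 degrees, less where a joint would pass 70% of its speed; a pose out of reach is approached as far as the arm can. A call with a gripper value outside its range is refused whole. The fingers move at their own pace and stop on an object; "grip_force" is the grip in N (left out, the last holds). Time passes only in rows, so rows that repeat a pose let the fingers close. It gives the time, the measured TCP pose, the force, the opening and the grip force at its end, in the units of the state.
- env.state(): the state, without advancing time (a new reading comes with each control period).
- env.camera(name): name is "scene" or "side" or "wrist"; returns (picture, depth): 480x640x3 uint8, blue, green, red; 480x640 float32, m along the optical axis (not along the pixel's ray), 0 where there is no reading.
- env.camera_info(name): a dict with "camera_matrix" (3x3 intrinsics, pixels), "R" (3x3) and "t" (3): a world point X has camera coordinates R X + t; the wrist camera has in their place "mount" (4x4, takes a point from camera to tool coordinates, whose origin is the TCP and whose axes are the flange's). Camera axes: x right, y down, z forward; pixel columns grow to the right and rows downward; lengths in m; the calibration is good to about 2 mm. The wrist camera is an equidistant fisheye: a pixel r from the principal point sees the ray r / f radians off the axis. A picture is of the moment at which its call begins: read the wrist's pose just before it. camera_info takes no time and is no camera call.
- env.job_done(): hands the job in; it is judged then, once.
The state is a dict: "t": time; "q": joint angles; "joint_velocities": joint speeds; "joint_torque": joint torques, N m; "position": TCP position; "ee_rot": TCP orientation; "force": force on the tool from outside, world axes, zero at the start; "wrist_torque": the same for the moment, N m; "grip_width": finger opening in m; "grip_force": force on a finger pad.
Only numpy, scipy, OpenCV 4.12 (cv2) and the standard library are available. Lean on these libraries where they do the work, as an engineer would, in place of code of your own. Each camera call takes 0.05 s, during which the arm holds its last target. There are 200 camera calls.

## Task

The heavy mould block stands askew in front of the low steel fence. With the fingertips against its sides, walk it round by pushing at its corners, first one and then another as needed, until one of its long sides faces the fence squarely while it still stands clear of the fence; only then push it up so that this long side lies flat against the fence, with neither end of the block sticking out past the fence's ends. Only push: do not lift or tip the block, and leave the jug, jar and spatula where they are.

Things in the scene. Friction and masses are not known exactly. Their poses are not given: they have to be found in the camera images.
- mould: Heavy cast-metal lolly mould: dark grey block 92 mm (x) by 160 mm (y, the long way) by 48 mm high, five open slots in its top. 0.65 to 1 kg; slides under about 3 to 8 N. Origin: centre of underside; z up. Either long side may go to the fence. Starts turned 49 to 90 degrees from facing the fence, either way, its centre 120 to 150 mm in front of the fence's face.
- fence: Straight steel stop bar fixed to the bench: 240 mm long (y), 12 mm thick, 32 mm high, 5 mm high foot flange behind it to 56 mm from the face. Origin: on the bench, below the middle of its flat working face, which looks to -x, towards robot and mould; y along the face, z up. With the mould flat against it, the mould's centre is at x = -46 mm here and its y axis parallel to the fence's y.
- jug: Bystander: steel mug, 90 mm diameter, 100 mm high, handle at its +y, off the fence's left (+y) end. Origin: centre of its underside.
- jar: Bystander: white closed jar, 72 mm diameter, 85 mm high, to the left (+y) of the mould, nearer the robot than the jug. Origin: centre of its underside.
- spatula: Bystander: blue-handled spatula lying flat off the fence's right (-y) end, roughly square to the fence, handle towards the robot. Origin: on the bench, under the tool; x along the tool, from handle to blade.
Not all that is in view belongs to the job. Of the things that look like the mould, take the one that is farthest to the robot's right at the start.

How it is judged:
On the way:
1. the block has been turned until a long side faces the fence (within about 14 degrees) while that side's middle is still at least 12 mm from the fence (angle between the y axis of mould and the y axis of fence, either way round below 0.25 rad and x of mould in the frame of fence below -0.058 m), for 0.1 s.
At the end, for the whole second after the job is handed in: The block stands flat on the bench at rest, a long side against the fence: parallel within 3 degrees, the middle of that side within 5 mm of the fence's face, and neither end past the fence's ends (centre within 45 mm of the fence's middle) (angle between the y axis of mould and the y axis of fence, either way round below 0.05 rad and x of mould in the frame of fence between -0.051 and -0.04 m and y of mould in the frame of fence between -0.045 and 0.045 m and height (world z) of mould below 0.005 m and angle between mould's own z axis and vertical below 0.05 rad and linear speed of mould below 0.01 m/s); the robot touches nothing.
It fails at once if the block is lifted off the bench or tipped (over 10 mm or about 9 degrees) (height (world z) of mould above 0.01 m or angle between mould's own z axis and vertical above 0.15 rad).
It fails at once if the jug is moved (over 20 mm) (distance of jug from where it was at the start of the episode above 0.02 m).
It fails at once if the jar is moved (over 20 mm) (distance of jar from where it was at the start of the episode above 0.02 m).
It fails at once if the spatula is moved (over 20 mm) (distance of spatula from where it was at the start of the episode above 0.02 m).
It also fails if it takes over 67 s, if anything falls off the work surface, if the arm or the gripper's body presses on something with over 40 N, if the wrist force passes 120 N, or if a joint passes its speed limit or range.

## Working session

There is one attempt and no reset: what is moved stays moved. The work goes in short steps, Python scripts to look and compute and a tool call to move; the robot and the scene stay as the last step left them, time stands still between calls to the robot, and variables do not carry over. Pictures are saved under pics/ and viewed, at most 10 in all, crops included, and the job is handed in when it is done.

Besides the shell and the picture viewer there is one more tool, called after "Emit:" as a command line: name --argument value ..., lists and objects as JSON in quotes. servo_tool: Moves the arm, as the interface text tells. Its arguments: {"type":"object","properties":{"increments":{"type":"array","items":{"type":"number"}},"grip_force":{"type":"number"}},"required":["increments"]}

```bash
mkdir -p pics; ls; python3 - <<'E'
from plant import env
import cv2,numpy as np
for n in("scene","side"):
    p,d=env.camera(n);cv2.imwrite(f"pics/{n}0.png",p);np.save(f"pics/{n}0.npy",d)
    i=env.camera_info(n);print(n,i["camera_matrix"],i["R"],i["t"], -i["R"].T@i["t"])
print(env.state())
E
```

```text
pics
scene [[472.48097039   0.         316.9636845 ]
 [  0.         472.48097039 232.51501886]
 [  0.           0.           1.        ]] [[ 0.49456636  0.86901081  0.0149772 ]
 [ 0.7479201  -0.41674741 -0.51665958]
 [-0.44274105  0.2667242  -0.85605991]] [-0.31045377 -0.35163441  1.33557928] [ 1.0078502  -0.23298636  0.96631032]
side [[455.83420037   0.         320.96427991]
 [  0.         455.83420037 240.25461749]
 [  0.           0.           1.        ]] [[-0.75893574 -0.65085678  0.02004986]
 [-0.44105577  0.49115631 -0.75115597]
 [ 0.47904734 -0.57892222 -0.65982021]] [0.46555702 0.21991445 0.77664482] [0.07827276 0.64461551 0.66830164]
{'t': 0.1, 'q': array([ 1.16040345,  0.43515205,  0.02498374,  1.57403429, -0.01161679,
        1.13396342, -0.07508091]), 'joint_velocities': array([-2.12545957e-04, -9.95568745e-04,  8.21027867e-05, -3.20688308e-03,
        3.82556992e-04,  2.31984947e-04, -4.33812347e-04]), 'joint_torque': array([ 4.62494034e-03, -6.71755886e+01,  1.02934856e+00, -3.16902387e+01,
        1.58848660e-02,  7.27454069e-03,  1.84762814e-05]), 'position': array([ 0.18915857, -0.59520952,  0.23059442]), 'ee_rot': array([-6.86125510e-04,  9.88186181e-01,  1.53256561e-01, -1.66056412e-04]), 'force': array([-0.49456484, -0.24009493, -0.97298444]), 'wrist_torque': array([-0.00427721, -0.02213388,  0.03519611]), 'grip_force': 0.0, 'grip_width': 0.08497289936679217}
```

View pics/scene0.png

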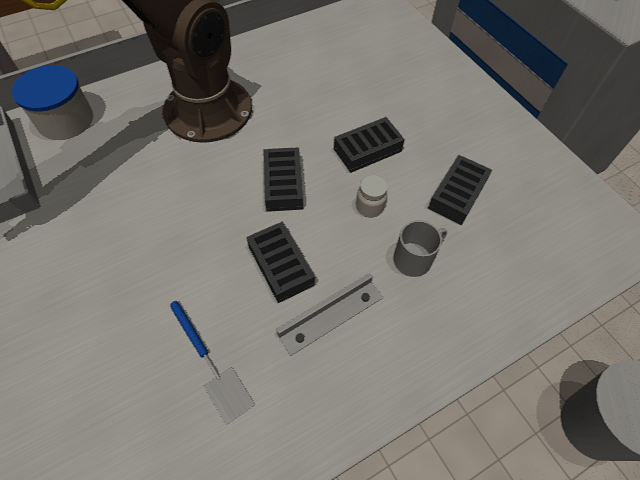

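View pics/side0.png

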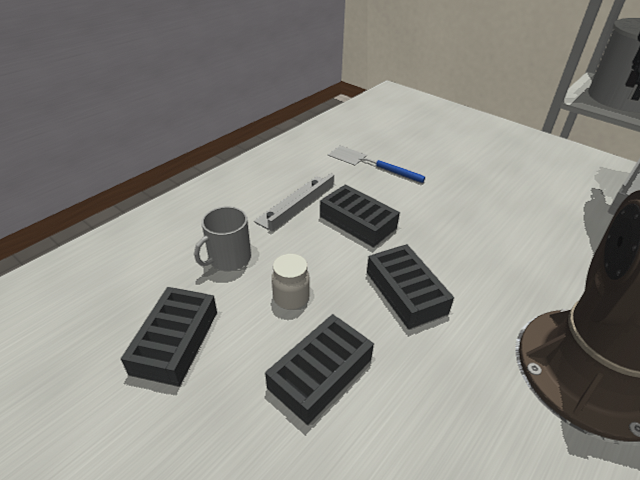

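The mould to move is the one at scene pixel (281,262), nearest the fence. The fence runs from about (278,335) to (372,280), the mug is at (417,248), the jar at (372,196) and the spatula runs from (175,305) to (240,400). Next I measure them.

```bash
cat > h.py <<'E'
import numpy as np,cv2
from plant import env
def cloud(n,d):
    i=env.camera_info(n);K=i["camera_matrix"]
    v,u=np.nonzero(d>0);z=d[v,u]
    c=np.c_[(u-K[0,2])/K[0,0]*z,(v-K[1,2])/K[1,1]*z,z]
    return (c-i["t"])@i["R"]
def rect(P,lo,hi,c,r):
    m=(P[:,2]>lo)&(P[:,2]<hi)&(np.hypot(*(P[:,:2]-c).T)<r)
    Q=P[m,:2].astype(np.float32)
    (x,y),(a,b),t=cv2.minAreaRect(Q*1000)
    if a>b:a,b,t=b,a,t+90
    return len(Q),x,y,a,b,((t+90)+90)%180-90   # long axis dir from world x, deg
def look(tag,c,cams=("scene","side")):
    for n in cams:
        p,d=env.camera(n);cv2.imwrite(f"pics/{n}{tag}.png",p)
        print(n,np.round(rect(cloud(n,d),.042,.054,c,.1),1))
E
python3 - <<'E'
from h import *
px={"scene":{"mould":(281,262),"fenceR":(279,333),"fenceL":(370,279),"jug":(417,248),"jar":(373,186),"sph":(176,305),"spb":(230,395)},
"side":{"mould":(358,208),"fenceL":(268,222),"fenceR":(331,179),"jar":(290,264),"sph":(423,180)}}
for n in px:
    d=np.load(f"pics/{n}0.npy");d=np.where(d>0,d,1e-3);P=cloud(n,d).reshape(480,640,3)
    for k,(u,v) in px[n].items(): print(n,k,P[v,u].round(3))
    Q=P.reshape(-1,3);c=P[px[n]["mould"][1],px[n]["mould"][0],:2]
    print("mould",np.round(rect(Q,.042,.054,c,.1),1))
    f=(P[px[n]["fenceL"][1],px[n]["fenceL"][0],:2]+P[px[n]["fenceR"][1],px[n]["fenceR"][0],:2])/2
    print("fence top",np.round(rect(Q,.027,.036,f,.15),1))
    m=(abs(Q[:,2]-.031)<.004)&(np.hypot(*(Q[:,:2]-f).T)<.15);print(Q[m][::12].round(3)[:,:2].tolist()[:40])
E
```

```text
scene mould [ 0.559 -0.052  0.046]
scene fenceR [ 0.694 -0.128  0.029]
scene fenceL [0.68  0.105 0.02 ]
scene jug [0.662 0.249 0.007]
scene jar [0.505 0.219 0.083]
scene sph [ 0.528 -0.29   0.018]
scene spb [ 0.751 -0.267  0.002]
mould [ 1.779e+03  5.440e+02 -4.940e+01  9.280e+01  1.619e+02 -1.400e+00]
fence top [772.  613.6 -15.1 149.7 239.4 -86.7]
[[0.539, -0.017], [0.562, -0.04], [0.563, -0.048], [0.562, -0.075], [0.564, -0.076], [0.595, -0.035], [0.671, 0.098], [0.672, 0.09], [0.671, 0.091], [0.594, -0.054], [0.681, 0.103], [0.677, 0.087], [0.624, -0.011], [0.592, -0.073], [0.676, 0.08], [0.625, -0.019], [0.586, -0.096], [0.681, 0.077], [0.681, 0.072], [0.677, 0.061], [0.678, 0.058], [0.676, 0.049], [0.675, 0.043], [0.679, 0.043], [0.677, 0.033], [0.674, 0.025], [0.623, -0.07], [0.611, -0.097], [0.685, 0.037], [0.685, 0.029], [0.685, 0.026], [0.685, 0.021], [0.683, 0.012], [0.683, 0.01], [0.686, 0.01], [0.686, 0.008], [0.678, -0.019], [0.678, -0.024], [0.683, -0.022], [0.683, -0.022]]
side mould [ 0.551 -0.057  0.031]
side fenceL [0.676 0.11  0.023]
side fenceR [ 0.682 -0.119  0.022]
side jar [0.501 0.221 0.086]
side sph [ 0.513 -0.289  0.011]
mould [1355.   542.2  -47.2   97.7  161.7   -1.9]
fence top [600.  609.  -12.  157.4 241.2 -87. ]
[[0.691, -0.12], [0.687, -0.108], [0.681, -0.113], [0.684, -0.096], [0.689, -0.08], [0.682, -0.082], [0.687, -0.066], [0.68, -0.07], [0.683, -0.054], [0.677, -0.058], [0.677, -0.036], [0.684, -0.019], [0.678, -0.023], [0.678, -0.023], [0.675, -0.012], [0.676, -0.014], [0.613, -0.057], [0.673, 0.0], [0.674, 0.01], [0.686, 0.017], [0.58, -0.069], [0.611, -0.04], [0.677, 0.024], [0.678, 0.033], [0.681, 0.04], [0.55, -0.072], [0.582, -0.04], [0.675, 0.042], [0.551, -0.062], [0.621, -0.004], [0.68, 0.06], [0.58, -0.035], [0.671, 0.053], [0.679, 0.068], [0.553, -0.04], [0.602, 0.0], [0.675, 0.073], [0.552, -0.041], [0.58, -0.002], [0.579, -0.0]]
```

```bash
python3 - <<'E'
from h import *
for n in("scene","side"):
    P=cloud(n,np.load(f"pics/{n}0.npy"))
    m=(P[:,2]>.028)&(P[:,2]<.035)&(P[:,0]>.645)&(P[:,0]<.71)&(abs(P[:,1])<.15)
    Q=P[m];print(n,np.round(rect(Q,0,1,[.68,0],.2),1))
    a=np.polyfit(Q[:,1],Q[:,0],1);print(a, np.percentile(Q[:,0]-np.polyval(a,Q[:,1]),[5,95]))
    m=(P[:,2]>.042)&(P[:,2]<.054)&(P[:,0]>.25)&(P[:,0]<.7)&(P[:,1]<.5)&(P[:,1]>-.15)
    im=np.zeros((600,800),np.uint8);im[(P[m,0]*1000).astype(int).clip(0,599),(P[m,1]*1000+300).astype(int).clip(0,799)]=255
    im=cv2.dilate(im,np.ones((15,15)));_,_,s,c=cv2.connectedComponentsWithStats(im)
    for k in range(1,len(s)):
        if s[k,4]>1500:print("blob x,y",c[k][1].round(),(c[k][0]-300).round(),s[k].tolist())
E
```

```text
scene [547.  681.8 -11.   12.9 239.2 -86.6]
[-0.05750152  0.68126061] [-0.00562265  0.00548024]
blob x,y 340.0 62.0 [281, 243, 163, 197, 19069]
blob x,y 347.0 312.0 [523, 292, 179, 112, 18623]
blob x,y 527.0 -50.0 [195, 454, 111, 146, 15083]
blob x,y 517.0 209.0 [476, 470, 83, 77, 2680]
blob x,y 560.0 432.0 [633, 496, 167, 104, 11602]
side [344.  680.3  -7.1  15.3 238.9 -86.5]
[-0.06241501  0.67885018] [-0.005267    0.00615204]
blob x,y 338.0 65.0 [283, 243, 166, 194, 19418]
blob x,y 346.0 315.0 [526, 290, 178, 113, 18569]
blob x,y 527.0 -46.0 [197, 454, 113, 146, 15613]
blob x,y 488.0 237.0 [490, 457, 76, 80, 2551]
blob x,y 559.0 433.0 [637, 494, 163, 106, 11894]
```

Emit:
servo_tool --increments '[0,13.8,-11.9,3,0,0,-14.5,0,13.8,-11.9,3,0,0,-14.5,0,13.8,-11.9,3,0,0,-14.5,0,13.8,-11.9,3,0,0,-14.5,0,13.8,-11.9,3,0,0,-14.5,0,13.8,-11.9,3,0,0,-14.5,0,13.8,-11.9,3,0,0,-14.5,0,13.8,-11.9,3,0,0,-14.5,0,13.8,-11.9,3,0,0,-14.5,0,13.8,-11.9,3,0,0,-14.5,0,13.8,-11.9,3,0,0,-14.5,0,13.8,-11.9,3,0,0,-14.5,0,13.8,-11.9,3,0,0,-14.5,0,13.8,-11.9,3,0,0,-14.5,0,13.8,-11.9,4,0,0,-14.5,0,13.8,-11.9,5,0,0,-14.5]'

```text
t: 1.7
position: [0.4758, -0.1325, 0.0815]
ee_rot: [0.001, 0.708, 0.707, 0.0]
force: [-0.4, 0.4, 0.2]
grip_width: -0.0004
grip_force: 0.0
```

Emit:
servo_tool --increments '[0,0,0,1,0,0,0,0,0,0,2.1,0,0,0,0,0.3,0,2.1,0,0,0,0,0.5,0,2.1,0,0,0,0,0.7,0,2.1,0,0,0,0,0.9,0,2.1,0,0,0,0,1.0,0,2.1,0,0,0,0,1.0,0,2.1,0,0,0]'

```text
t: 2.5
position: [0.4763, -0.1004, 0.0194]
ee_rot: [0.001, 0.706, 0.708, 0.0]
force: [-0.5, -2.5, 1.9]
grip_width: -0.0
grip_force: 1.2
```

```bash
cat > plan.py <<'E'
from h import *
# plan corner sweep: block centre C, long-axis deg a (near->far), finger offset along axis s, turn, COR distance d
def plan(C,a,phis,s=.068,d=.039,off=.057,yawoff=0):
    st=env.state();w,x,y,z=st["ee_rot"];yaw=2*np.arctan2(y,x);p=st["position"][:2]
    X=np.array([np.cos(yaw),np.sin(yaw)]);Y=np.array([X[1],-X[0]])
    C=np.array(C,float);a0=np.radians(a);f=0
    for ph in phis:
        r=np.radians(ph);
        while f<r: C=C+d*np.array([-np.sin(a0-f),np.cos(a0-f)])*.01;f+=.01
        A=a0-r;u=np.array([np.cos(A),np.sin(A)]);n=np.array([-u[1],u[0]])
        T=C-s*u-off*n;D=T-p;dy=np.degrees(yaw-(A+np.pi/2)+yawoff)
        print(ph,"C",C.round(3),"T",T.round(3),"inc x,y,rz:",(D@X/.03).round(2),(D@Y/.03).round(2),(((dy+180)%360-180)/5).round(2))
E
python3 - <<'E'
from plan import *
look("1",[.543,-.049])
print(env.state()["position"],env.state()["q"])
plan([.543,-.048],-1.5,[0,5,10,15,20,25,30,35])
E
```

```text
scene [1729.   543.   -57.5  112.7  162.5   -2.8]
side [1429.   543.   -52.6  111.5  162.7   -2.3]
[ 0.47630684 -0.10037463  0.01904828] [ 0.36015205  0.54035054 -0.34788077  2.09426689  0.33877102  0.55816881
 -0.22939629]
0 C [ 0.543 -0.048] T [ 0.474 -0.103] inc x,y,rz: -0.09 -0.09 0.32
5 C [ 0.543 -0.044] T [ 0.469 -0.093] inc x,y,rz: 0.23 -0.24 1.32
10 C [ 0.544 -0.041] T [ 0.466 -0.083] inc x,y,rz: 0.57 -0.35 2.32
15 C [ 0.545 -0.038] T [ 0.463 -0.073] inc x,y,rz: 0.91 -0.43 3.32
20 C [ 0.546 -0.035] T [ 0.461 -0.063] inc x,y,rz: 1.25 -0.49 4.32
25 C [ 0.547 -0.031] T [ 0.461 -0.052] inc x,y,rz: 1.61 -0.51 5.32
30 C [ 0.549 -0.028] T [ 0.461 -0.041] inc x,y,rz: 1.96 -0.51 6.32
35 C [ 0.551 -0.025] T [ 0.462 -0.031] inc x,y,rz: 2.32 -0.47 7.32
```

Emit:
servo_tool --increments '[0,0.1,-0.15,0,0,0,0.7,0,0.25,-0.2,0,0,0,1.3,0,0.4,-0.3,0,0,0,1.8,0,0.55,-0.35,0,0,0,2.3,0,0.75,-0.4,0,0,0,2.8,0,0.9,-0.45,0,0,0,3.3,0,1.1,-0.45,0,0,0,3.8,0,1.25,-0.5,0,0,0,4.3,0,1.45,-0.5,0,0,0,4.8,0,1.6,-0.5,0,0,0,5.3,0,1.8,-0.5,0,0,0,5.8,0,1.95,-0.5,0,0,0,6.3,0,1.95,-0.5,0,0,0,6.3]'

```text
t: 3.9
position: [0.4602, -0.0411, 0.0184]
ee_rot: [-0.0, 0.872, 0.49, -0.0]
force: [-2.5, -1.7, -0.7]
grip_width: -0.0004
grip_force: 0.6
```

```bash
python3 - <<'E'
from h import *
look("2",[.55,-.03]);print(env.state()["force"],env.state()["position"])
E
```

```text
scene [1784.   547.6  -28.3   95.8  162.7  -29.4]
side [1487.   542.8  -29.4  104.7  164.3  -31.2]
[-0.86287544 -0.46677974  0.28747725] [ 0.46047037 -0.04127855  0.01833359]
```

View pics/scene2.png

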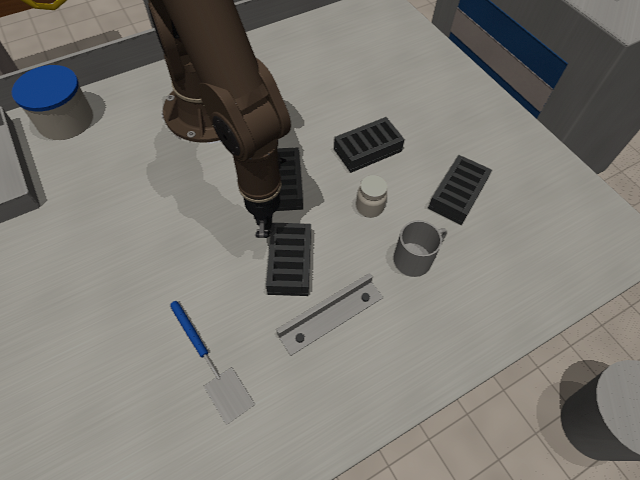

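The block, at scene pixel (290,260), has turned about 29° as planned and the finger is at its near corner (262,232). I'll continue.

```bash
python3 - <<'E'
from plan import *
plan([.548,-.029],-30.5,[0,5,10,15,20,25,30,35,40,45,50,56])
E
```

```text
0 C [ 0.548 -0.029] T [ 0.46  -0.044] inc x,y,rz: -0.07 0.04 -0.15
5 C [ 0.55  -0.026] T [ 0.461 -0.033] inc x,y,rz: 0.25 -0.12 0.85
10 C [ 0.552 -0.023] T [ 0.463 -0.022] inc x,y,rz: 0.59 -0.24 1.85
15 C [ 0.554 -0.021] T [ 0.466 -0.012] inc x,y,rz: 0.93 -0.34 2.85
20 C [ 0.557 -0.019] T [ 0.47  -0.002] inc x,y,rz: 1.26 -0.41 3.85
25 C [ 0.56  -0.017] T [0.474 0.007] inc x,y,rz: 1.62 -0.45 4.85
30 C [ 0.563 -0.015] T [0.479 0.016] inc x,y,rz: 1.97 -0.46 5.85
35 C [ 0.566 -0.013] T [0.486 0.025] inc x,y,rz: 2.33 -0.43 6.85
40 C [ 0.569 -0.012] T [0.492 0.033] inc x,y,rz: 2.67 -0.39 7.85
45 C [ 0.572 -0.011] T [0.5   0.041] inc x,y,rz: 3.01 -0.3 8.85
50 C [ 0.575 -0.01 ] T [0.508 0.048] inc x,y,rz: 3.35 -0.18 9.85
56 C [ 0.579 -0.01 ] T [0.518 0.055] inc x,y,rz: 3.73 -0.02 11.05
```

Emit:
servo_tool --increments '[0,0.15,-0.05,0,0,0,0.5,0,0.3,-0.15,0,0,0,1.0,0,0.6,-0.25,0,0,0,1.9,0,0.8,-0.3,0,0,0,2.5,0,1.0,-0.35,0,0,0,3.1,0,1.25,-0.4,0,0,0,3.8,0,1.45,-0.45,0,0,0,4.4,0,1.65,-0.45,0,0,0,4.9,0,1.85,-0.45,0,0,0,5.5,0,2.05,-0.45,0,0,0,6.1,0,2.25,-0.45,0,0,0,6.6,0,2.45,-0.4,0,0,0,7.2,0,2.65,-0.4,0,0,0,7.8,0,2.85,-0.35,0,0,0,8.4,0,3.0,-0.3,0,0,0,8.9,0,3.2,-0.25,0,0,0,9.4,0,3.35,-0.2,0,0,0,9.9,0,3.5,-0.1,0,0,0,10.4,0,3.5,-0.1,0,0,0,10.4]'

```text
t: 5.9
position: [0.5122, 0.0505, 0.018]
ee_rot: [-0.0, 0.998, 0.058, -0.001]
force: [-1.7, 0.9, 0.6]
grip_width: 0.0002
grip_force: 0.7
```

```bash
python3 - <<'E'
from h import *
look("3",[.578,-.01]);print(env.state()["force"],env.state()["position"])
E
```

```text
scene [1826.   576.1   -8.5  101.3  161.3  -81.6]
side [574.  575.6   0.8 114.  161.6 -72.3]
[-1.4539231   1.20847208  0.32779878] [0.51235036 0.04993189 0.01809422]
```

View pics/scene3.png

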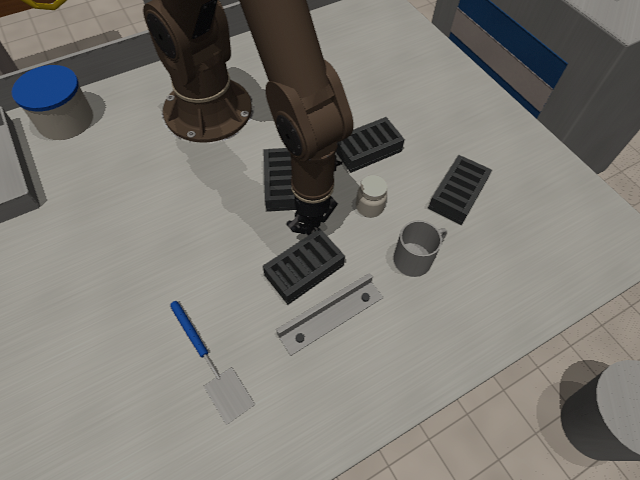

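Block at scene (304,265) is now about 5° from square, roughly 50 mm clear of the fence, so the first condition is met. Next I back off, open the fingers wide and centre behind the block for a two-point push.

Emit:
servo_tool --increments '[0,-0.6,0,0,0,0,0,0,-0.9,0,0,0,0,0,0,-0.9,0.8,0,0,0,0.3,0,-0.9,1.6,0,0,0,0.65,0,-0.9,2.05,0,0,0,0.65,85,-0.9,2.05,0,0,0,0.65,85,-0.9,2.05,0,0,0,0.65,85,-0.9,2.05,0,0,0,0.65,85,-0.9,2.05,0,0,0,0.65,85,-0.9,2.05,0.2,0,0,0.65,85,-0.9,2.05,0.4,0,0,0.65,85,-0.9,2.05,0.4,0,0,0.65,85,-0.9,2.05,0.4,0,0,0.65]'

```text
t: 7.3
position: [0.4926, -0.0145, 0.0059]
ee_rot: [0.0, 1.0, 0.03, -0.0]
force: [0.6, -0.8, 0.0]
grip_width: 0.0851
grip_force: 0.0
```

```bash
python3 - <<'E'
from h import *
look("4",[.578,-.01]);print(env.state()["force"],env.state()["position"])
E
```

```text
scene [1830.   561.1  -10.2  131.6  161.6  -82.4]
side [1201.   554.1   -9.   142.1  164.8  -82. ]
[-0.00946987  1.13931091 -0.68047075] [ 0.49293035 -0.0145717   0.00627751]
```

Emit:
servo_tool --increments '[85,0.3,0,0,0,0,0,85,0.5,0,0,0,0,0,85,0.65,0,0,0,0,0,85,0.8,0,0,0,0,0,85,0.95,0,0,0,0,0,85,1.1,0,0,0,0,0,85,1.25,0,0,0,0,0,85,1.4,0,0,0,0,0,85,1.5,0,0,0,0,0,85,1.6,0,0,0,0,0,85,1.7,0,0,0,0,0,85,1.7,0,0,0,0,0,85,1.7,0,0,0,0,0]'

```text
t: 8.7
position: [0.5418, -0.0116, 0.0058]
ee_rot: [0.0, 1.0, 0.029, -0.002]
force: [-5.9, -0.8, 1.9]
grip_width: 0.0848
grip_force: 2.8
```

```bash
python3 - <<'E'
from h import *
look("5",[.61,-.01]);print(env.state()["force"],env.state()["position"])
for n in ("scene",):
    P=cloud(n,env.camera(n)[1])
    print(rect(P[P[:,0]>.575],.042,.054,[.61,-.01],.12))
E
```

```text
scene [1853.   595.5  -10.6  102.8  161.   -86.8]
side [890.  588.1  -6.7 115.9 161.7 -87.3]
[-4.87124536 -0.05864858  1.81296213] [ 0.54180373 -0.01163806  0.00577116]
(1324, 610.1263427734375, -10.0733642578125, 75.02062225341797, 161.6256866455078, -87.84094142913818)
```

View pics/scene5.png

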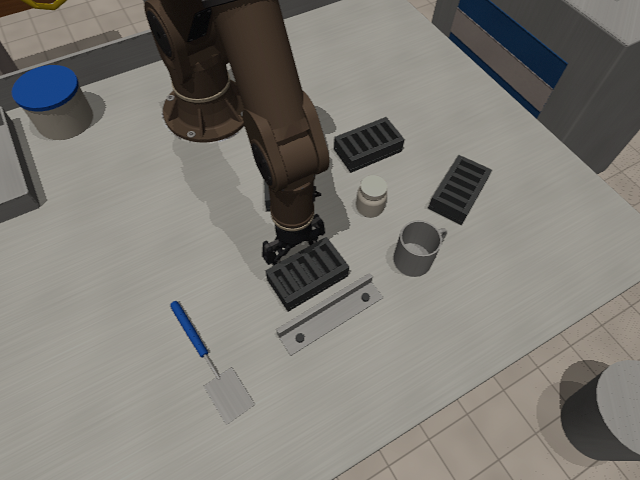

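The block is square to the fence (-86.8°), with both fingertips on its back face and a gap of about 30 mm left. Now I push it up to the fence.

Emit:
servo_tool --increments '[85,0.1,0,0,0,0,0,85,0.25,0,0,0,0,0,85,0.4,0,0,0,0,0,85,0.55,0,0,0,0,0,85,0.7,0,0,0,0,0,85,0.8,0,0,0,0,0,85,0.85,0,0,0,0,0,85,0.9,0,0,0,0,0,85,0.95,0,0,0,0,0,85,0.95,0,0,0,0,0]'

```text
t: 9.85
position: [0.5699, -0.0101, 0.0057]
ee_rot: [0.0, 1.0, 0.029, -0.002]
force: [-7.0, 0.5, 3.5]
grip_width: 0.0852
grip_force: 3.4
```

Emit:
servo_tool --increments '[85,0.04,0,0,0,0,0,85,0.08,0,0,0,0,0,85,0.12,0,0,0,0,0,85,0.12,0,0,0,0,0]'

```text
t: 10.25
position: [0.571, -0.0101, 0.0054]
ee_rot: [0.0, 1.0, 0.029, -0.005]
force: [-14.3, -0.4, 10.7]
grip_width: 0.0851
grip_force: 7.3
```

Emit:
servo_tool --increments '[85,0.05,0,0,0,0,0,85,0.1,0,0,0,0,0,85,0.1,0,0,0,0,0,85,0.1,0,0,0,0,0]'

```text
t: 10.65
position: [0.571, -0.0101, 0.005]
ee_rot: [0.0, 1.0, 0.03, -0.007]
force: [-23.4, -2.2, 15.6]
grip_width: 0.085
grip_force: 11.8
```

Firmly in contact and no longer moving. Now back off and check.

Emit:
servo_tool --increments '[85,-0.3,0,0,0,0,0,85,-0.8,0,0,0,0,0,85,-1.4,0,0,0,0,0,85,-2,0,-1,0,0,0,85,-2,0,-2.5,0,0,0,85,-2,0,-4,0,0,0,85,-2,0,-5,0,0,0,85,-3,0,-6,0,0,0,85,-3.5,0,-6,0,0,0,85,-3.5,0,-6,0,0,0,85,-3.5,0,-6,0,0,0]'

```text
t: 11.75
position: [0.4745, -0.0156, 0.1864]
ee_rot: [-0.0, 1.0, 0.03, 0.0]
force: [0.0, 0.8, -0.4]
grip_width: 0.0849
grip_force: 0.0
```

```bash
python3 - <<'E'
from h import *
look("6",[.629,-.012])
F=np.array([.675,-.009]);n=np.array([.998,.059]);t=np.array([-.059,.998])
for c in("scene","side"):
    P=cloud(c,env.camera(c)[1]);a=(P[:,:2]-F)@n;b=(P[:,:2]-F)@t
    m=(P[:,2]>.042)&(P[:,2]<.054)&(abs(b)<.12)&(abs(a)<.14);print(c,np.percentile(a[m],[1,99]).round(4),np.percentile(b[m],[1,99]).round(4))
    m=(P[:,2]>.028)&(P[:,2]<.034)&(abs(b)<.12)&(a>.002)&(a<.02);print(np.percentile(a[m],[2,98]).round(4))
print(env.state()["position"],env.state()["force"])
E
```

```text
scene [1912.   629.4   -9.4   94.5  160.7  -86.8]
side [1346.   628.2   -6.6   94.4  164.7  -86.6]
scene [-0.091   0.0004] [-0.0771  0.0815]
[0.0022 0.0128]
side [-0.0932 -0.0014] [-0.0739  0.0851]
[0.0026 0.0121]
[ 0.4745269  -0.0156276   0.18573532] [ 0.07119261 -0.22675785 -0.31772235]
```

View pics/scene6.png

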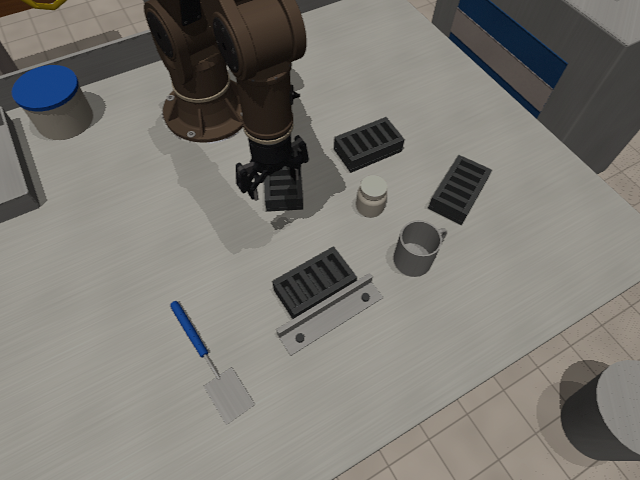

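The block at (315,282) lies flat along the fence, centred to within a few mm. The jug, jar and spatula have not moved, and the gripper is clear.

```bash
python3 -c "
from plant import env
print(env.job_done())"
```

```text
the job is handed in; nothing more can be done
None
```

The mould was turned square while still clear of the fence, then pushed flat against it and centred to within about 5 mm by camera; the jug, jar and spatula look unmoved, and the job was handed in just after 12 s of robot time (no verdict came back).

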